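Clear the gauge, lower the viewer's hood, start the timer

ROBOT

A 6-joint arm with a two-finger parallel gripper is mounted at the origin on the work surface. World frame = base frame: x ahead of the robot, y to its left, z up, the work surface at z = 0. Lengths are in mm, angles in rad, forces in N, time in s.
With the tool pointing down it reaches from about 350 to 975 mm from the base axis. Payload 7.1 kg.
Tool frame: the origin (TCP) lies on the front face of the gripper's body, between the roots of the fingers; the fingertips stand 80 mm ahead of it and the grasp point (between the pads) lies 61 mm ahead of it (env.tips_ahead is the distance from the TCP to the fingertips, in mm); z points along the fingers, y is the direction in which the jaws open and shut (so a half turn about z gives the same grasp; the last joint's range is limited). The gripper opens to 88 mm and grips with 3 to 60 N. Pads are 20 mm wide; open, the fingers measure 115 mm over their backs; the gripper's body (75 mm by 178 mm) begins 61 mm behind the grasp point.
Start: joints at [-1.224, 0.423, 1.63, -0, 1.089, -0.019], TCP at [223.577, -583.626, 302.675] pointing down, gripper open.
Joint ranges: [-3, 3], [-0.9, 2.11], [0.09, 2.58], [-1.31, 4.45], [0.11, 2.69], [-2.54, 2.54]. Speed limits (rad/s): [2.39, 2.39, 3.01, 3.14, 3.14, 3.14].

INTERFACE

Orientations are given as a unit quaternion [x, y, z, w].
In Python, from station import env, set_gripper, viewer, workorder gives the robot as it stands. Calls block until the motion is done:
- env.reach(position, orientation): joint-space move of the TCP to a pose.
- env.move_l(position, rot=None, rate=150, f_stop=None): straight line of the TCP; rot=None keeps the orientation; rate is the mean speed in mm/s. With f_stop (N) it stops when the force on the tool has changed by that much, and returns True; else False.
- env.move_joints(angles): joint-space move.
- set_gripper(opening): finger opening in mm; the grip force is fixed at half the most; returns when the fingers have stopped.
- env.hold(seconds).
- env.ik(position, orientation): joint angles nearest the present ones, or None.
- env.read_state(): the state.
- viewer.camera(name): name is "scene" or "top"; returns the picture (420x560x3 uint8, blue, green, red); there is no depth.
- viewer.camera_params(name): a dict with "fx", "fy", "cx", "cy" (pixels), "dist" ([k1, k2, p1, p2, k3] as OpenCV has them; the pictures are not rectified), "pose" (4x4, takes a point from camera to world coordinates). Camera axes: x right, y up, looking along -z (the intrinsics and any distortion apply to the point x, -y, -z); pixel columns grow to the right and rows downward; lengths in mm; the calibration is good to about 2 mm. A picture is of the moment at which its call begins. camera_params takes no time and is no camera call.
A pose or a line that the arm cannot do raises env.IKError and nothing moves.
- workorder.sign_off(): hands the job in, once; it reports no verdict.
The state is a dict: "time_s": time; "qpos": joint angles; "dq": joint speeds; "tau": joint torques, N m; "tool_pos": TCP position; "orientation": TCP orientation; "force": force on the tool from outside, world axes, zero at the start; "wrist_torque": the same for the moment, N m; "width": finger opening in mm.
Only numpy, scipy, OpenCV 4.12 (cv2) and the standard library are available. Lean on these libraries where they do the work, as an engineer would, in place of code of your own. Each camera call takes 0.05 s, during which the arm holds its last target. There are 200 camera calls.

TASK

The steel dividing gauge has been left lying across the open stereo viewer: lay it flat, wholly on the green pad, setting it down rather than dropping it. Then push the viewer's heavy hood down until it is fully shut, slowly enough that it does not slam, and only then press the button of the black timer fully down and let it go. Leave the other things on the bench where they are.

Things in the scene. Friction and masses are not known exactly. Their poses are not given: they have to be found in the camera images.
- viewer: Fixed dark mahogany stereo viewer, an open-topped box 170 (x) by 150 (y) by 90 mm high, its walls 10 mm thick; the lens board with two nickel eyepieces is recessed 26 mm below the rim (eyepiece tops 12 mm below the rim). Origin: centre of its underside; z up. The hood is hinged along its +y rim; its yaw varies.
- hood (a joint): Angle of the hood, rad: 0 = fully shut on the rim, 1.57 = upright above the hinge, more = leaning back; travel 0 to 1.95, starts 1.50 to 1.85. Dark mahogany cover, 0.7 to 0.9 kg, 170 mm along the hinge, 150 mm to its free edge, 36 mm deep (hollow beneath). A stiff friction hinge (0.85 N m) holds it at any angle: push it all the way, some 4 to 10 N near the lip while it stands, 1 to 3 N at the end.
- hood_hinge (a point): Middle of the hood's hinge axis, in the middle of the viewer's +y upper rim edge, 90 mm above the bench. Its axes are the viewer's: the hinge axis runs along x; the shut hood stretches 150 mm to -y and 36 mm up in z. When open, the hood stands above the hinge and its outer (top) face looks to +y, away from the viewer.
- hood_lip (a point): Middle of the free edge of the hood's outer face, 150 mm from the hinge axis along the hood and 36 mm out from it; moves with the hood.
- gauge: Loose steel dividing gauge, 0.2 kg: a bar 190 mm long (its x), 16 mm wide (y), 8 mm thick, with a dark thumb block in the middle, 32 (x) by 22 (y) mm, whose top is 22 mm above the gauge's underside: grip the block across its 22 mm width. A 6 mm high stop stands on each end. Origin: centre of its underside; z up. It starts lying flat across the viewer's rim, its length nearly parallel to the hinge, where it blocks the hood.
- gauge_end_a (a point): The +x end of the gauge, on its underside, 95 mm from its origin.
- gauge_end_b (a point): The -x end of the gauge, on its underside, 95 mm from its origin.
- pad: Green pad fixed to the bench, 240 (its x) by 120 (its y) by 4 mm thick. Origin: centre of its underside, on the bench; z up. It may lie nearer to or farther from the robot than the timer.
- start (a joint): Travel of the timer's push button, m: 0 = out, 0.006 = fully down (about 5 N); it springs back when let go and counts as pressed past 0.004.
- start_top (a point): Centre of the top face of the timer's red push button, 28 mm across, pressed straight down; it is in the middle of the top of the black bakelite timer box, fixed, 90 by 90 by 45 mm.
- ring_a: Bystander: loose nickel eyepiece ring, 48 mm across, 12 mm high, lying flat. Origin: centre of its underside.
- ring_b: Bystander: the other eyepiece ring of the pair, the same.
- reading_glass: Bystander: reading glass lying flat, smoky amber-brown lens in an 80 mm brass rim 10 mm thick, wooden handle to its -x reaching 128 mm from its origin. Origin: underside of the lens's centre.
- cement_jar: Bystander: closed jar, 56 mm across, 70 mm high, standing. Origin: centre of its underside.
- screwdriver: Bystander: screwdriver 180 mm long, lying along its x.
- brush: Bystander: brush 170 mm long, lying along its x.
Things that resemble listed ones, but are neither listed nor needed, are in the scene too. What is shaped like the gauge but brown or purple is not meant.

How it is judged:
By the outcome, as a careful person would: the job done as asked, in the order asked, and still so for the second after the job is handed in, with the robot touching nothing.
It also fails if it takes over 72 s, if anything falls off the work surface, if the arm or the gripper's body presses on something with over 40 N, if the wrist force passes 120 N, or if a joint passes its speed limit or range.

## Working session

There is one attempt and no reset: what is moved stays moved. The work goes in short steps, each a Python script; the robot and the scene stay as the last script left them, time stands still between calls to the robot, and variables do not carry over. Pictures are saved under pics/ and viewed, about 8 in all and at most 12, crops included, and the job is handed in when it is done.

```bash
ls; mkdir -p pics
python3 - <<'E'
from station import env,viewer
import cv2,numpy as np
for n in("scene","top"):
    cv2.imwrite(f"pics/{n}0.png",cv2.resize(viewer.camera(n),(800,600),interpolation=cv2.INTER_CUBIC))
    p=viewer.camera_params(n);print(n,{k:np.round(v,4).tolist() for k,v in p.items()})
s=env.read_state();print(s["time_s"],s["tool_pos"],s["orientation"],s["force"],s["width"])
E
```

```text
pics
scene {'fx': 418.9128, 'fy': 418.9128, 'cx': 277.7292, 'cy': 211.3994, 'dist': [-0.0074, 0.0, 0.0, 0.0, 0.0], 'pose': [[-0.0392, -0.5237, 0.851, 1297.2213], [0.999, -0.0397, 0.0216, 104.6955], [0.0225, 0.851, 0.5247, 606.1952], [0.0, 0.0, 0.0, 1.0]]}
top {'fx': 502.9906, 'fy': 502.9906, 'cx': 280.5123, 'cy': 201.3573, 'dist': [-0.0697, 0.0, 0.0, 0.0, 0.0], 'pose': [[0.0244, 0.9972, -0.0703, 413.0428], [-0.9995, 0.0256, 0.0166, 95.2149], [0.0184, 0.0699, 0.9974, 1255.7128], [0.0, 0.0, 0.0, 1.0]]}
0.1 [ 223.45609075 -583.26565901  301.98017533] [ 9.83320586e-01  1.81879459e-01 -1.22717553e-04 -6.86607697e-04] [-0.10382868 -0.19587072  0.14857957] 88.09954189743439
```

View pics/scene0.png

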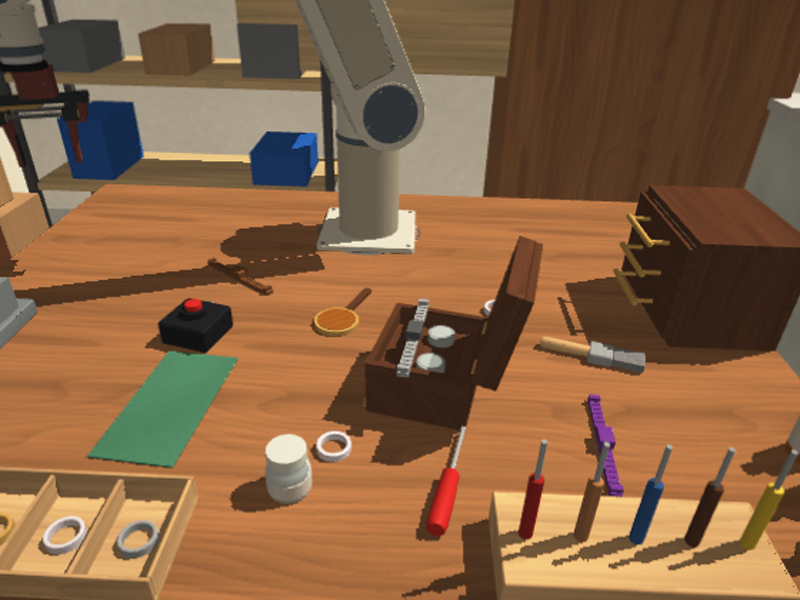

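View pics/top0.png

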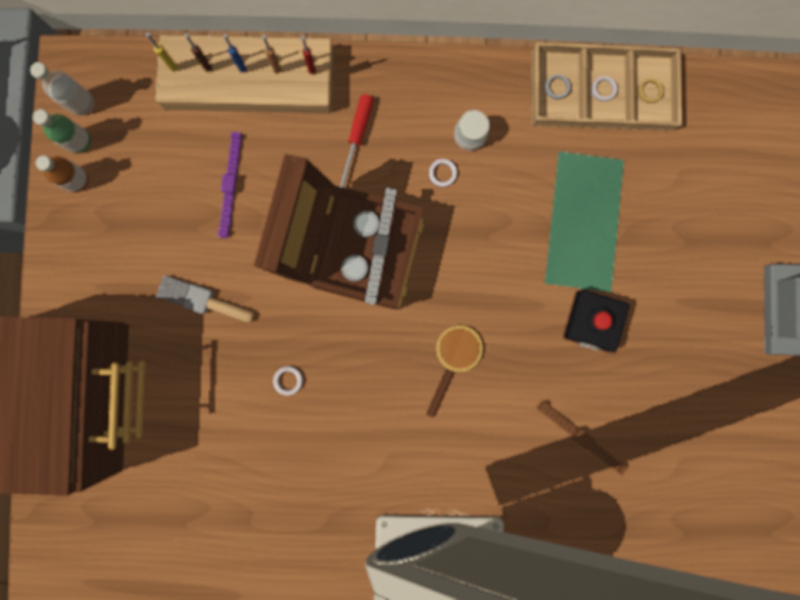

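The overview shows the gauge across the viewer with its block at about (381,245) in the 800-px top picture. The hood is open to the left (+y), the pad is at (585,222) and the timer button at (602,321). Next I'll take enlarged crops.

Run:
```python
from station import viewer
import cv2
for n,(x,y,w,h),k in(("top",(175,95,270,155),2.9),("scene",(60,160,330,190),2.4)):
    im=viewer.camera(n)[y:y+h,x:x+w]
    cv2.imwrite(f"pics/{n}1.png",cv2.resize(im,None,fx=k,fy=k,interpolation=cv2.INTER_CUBIC))
```

```text
(no output)
```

View pics/top1.png

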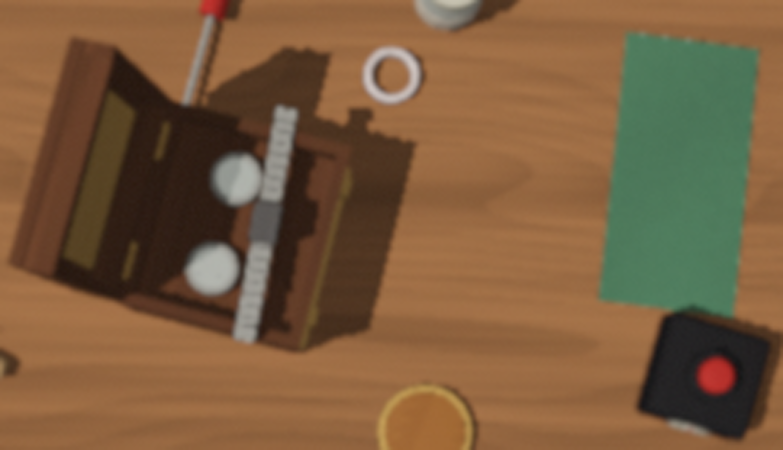

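View pics/scene1.png

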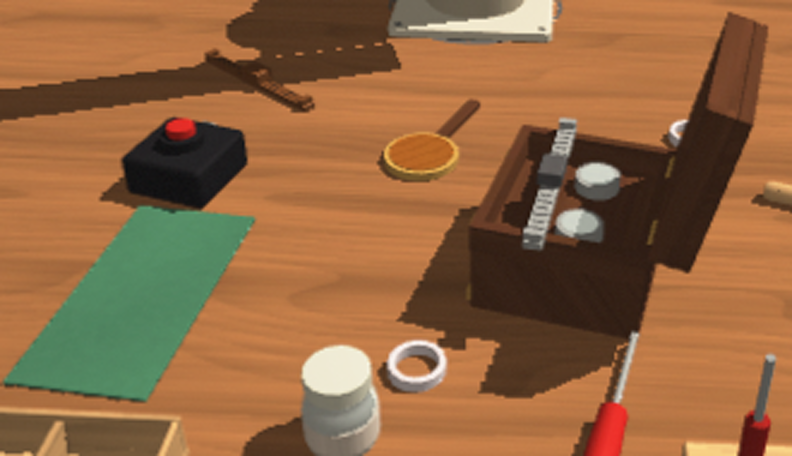

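Top crop: block top (265,222), bar ends (286,109)/(245,340), button (717,375), pad corners (626,33), (759,48), (735,316), (600,299), and outer lip edge (70,38)-(10,262). In the scene crop the same points are: block (555,163), ends (567,122)/(535,240), button (180,126), pad corners (148,400), (6,383), (142,206), (255,218), and lip (752,125)/(768,25). Triangulating these.

```bash
cat > h.py <<'E'
import numpy as np,cv2
from station import env,set_gripper,viewer,workorder
from scipy.spatial.transform import Rotation as R
CR={"top":(175,95,2.9),"scene":(60,160,2.4)}
def ray(n,uv,crop=True):
    p=viewer.camera_params(n);uv=np.array(uv,float)
    if crop: x,y,k=CR[n];uv=(uv+.5)/k-.5+[x,y]
    K=np.array([[p["fx"],0,p["cx"]],[0,p["fy"],p["cy"]],[0,0,1]])
    a,b=cv2.undistortPoints(uv.reshape(1,1,2),K,np.array(p["dist"]))[0,0]
    T=np.array(p["pose"]);d=T[:3,:3]@[a,-b,-1];return T[:3,3],d/np.linalg.norm(d)
def tri(t,s,c=True):
    o1,d1=ray("top",t,c);o2,d2=ray("scene",s,c)
    A=np.array([d1,-d2]).T;l=np.linalg.lstsq(A,o2-o1,rcond=None)[0]
    a,b=o1+l[0]*d1,o2+l[1]*d2;return (a+b)/2,np.linalg.norm(a-b)
def atz(n,uv,z,c=True):
    o,d=ray(n,uv,c);return o+d*(z-o[2])/d[2]
def down(yaw): # jaw (tool y) along world direction yaw
    y=np.array([np.cos(yaw),np.sin(yaw),0]);z=np.array([0,0,-1.]);return R.from_matrix(np.array([np.cross(y,z),y,z]).T).as_quat()
E
python3 - <<'E'
from h import *
for n,t,s in [("block",(265,222),(555,163)),("endA",(286,109),(567,122)) ,("endNear",(286,109),(535,240)),("endFar",(245,340),(567,122)),("button",(717,375),(180,126)),
 ("pad1",(626,33),(148,400)),("pad2",(759,48),(6,383)),("pad3",(735,316),(142,206)),("pad4",(600,299),(255,218)),
 ("rim+x-y",(350,147),(470,232)),("rim-x-y",(300,350),(530,127)),
 ("lipout+x",(70,38),(752,125)),("lipout-x",(10,262),(768,25)),("lipin+x",(115,47),(705,108)),("lipin-x",(55,277),(732,13))]:
    p,e=tri(t,s);print(n,p.round(1),round(e,1))
E
```

```text
block [561.7 112.9 113.8] 3.9
endA [634.4 109.1 201.1] 25.0
endNear [655.1  98.5 100.9] 3.6
endFar [469.  125.1  99.8] 1.4
button [ 451.2 -263.    66.3] 1.4
pad1 [ 752.4 -199.3    2.7] 3.3
pad2 [ 742.6 -317.7    3.5] 4.5
pad3 [ 504.4 -295.4    4.3] 5.3
pad4 [ 516.5 -177.6    4.4] 3.2
rim+x-y [628.5  44.7  85.5] 1.4
rim-x-y [462.5  85.4  88.5] 9.6
lipout+x [675.7 252.9 229.8] 1.2
lipout-x [513.6 290.  232. ] 3.6
lipin+x [667.9 219.3 237.9] 0.8
lipin-x [503.5 258.5 237.1] 6.5
```

Checks pass:

| Item | Measured | Expected |
|---|---|---|
| Block top height | 114 mm | 112 mm |
| Gauge length | 188 mm | 190 mm |
| Viewer width | 171 mm | 170 mm |
| Lip radius | 154 mm | 154 mm |
| Button top height | 66 mm | not given |
| Pad surface height | about 4 mm | 4 mm |

The hood is at about 1.75 rad and the viewer's yaw is about -0.23. Going to grasp the gauge.

Run:
```python
from h import *
g=np.radians(-8.1)
def best(p,yaw):
    c=[]
    for k in(-1,1):
        q=down(yaw+k*np.pi/2);j=env.ik(p,q)
        if j is not None:c.append((abs(j[5]),q,np.round(j,2)))
    c.sort(key=lambda a:a[0]);print([x[2] for x in c]);return c[0][1]
q=best([562,112,330],g)
env.reach([562,112,330],q)
env.move_l([562,112,200],rate=200)
print(env.move_l([562,112,174],rate=60,f_stop=8),env.read_state()["tool_pos"])
set_gripper(12)
s=env.read_state();print("w",s["width"],s["time_s"],s["force"])
env.move_l([562,112,205],rate=80)
env.move_l([562,112,290],rate=200)
s=env.read_state();print("w",s["width"],s["time_s"],s["force"])
cv2.imwrite("pics/scene2.png",cv2.resize(viewer.camera("scene")[60:350,60:390],None,fx=2,fy=2))
```

```text
[array([ 0.18,  0.32,  1.72, -0.  ,  1.1 , -1.25]), array([ 0.18,  0.32,  1.72, -0.  ,  1.1 ,  1.89])]
False [561.8903452  112.01574447 173.69604791]
w 21.578245540251146 5.3417 [ 1.46003244 -0.00372531  0.25248504]
w 22.09552050160099 6.4583 [ 0.73593607 -0.65268719 -1.2367397 ]
```

View pics/scene2.png

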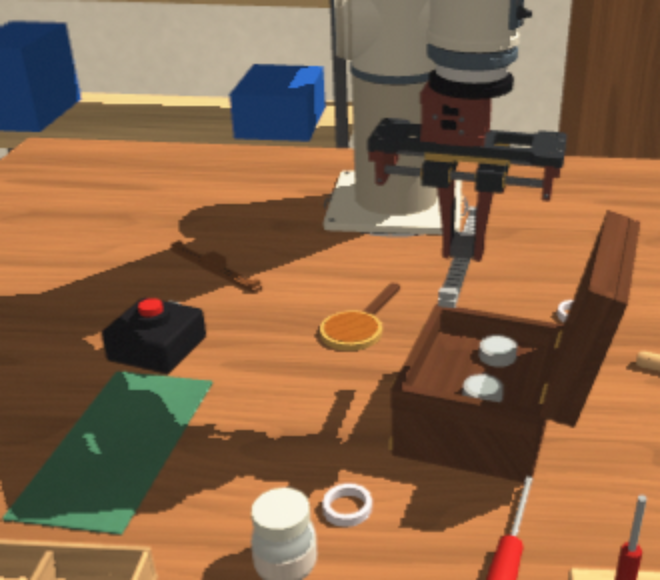

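The gauge is held in the jaws (block near (463,255)), level and clear of the viewer, with a jaw width of 22 mm. Now placing it on the pad.

Run:
```python
from h import *
P=[630,-247.5]
q=down(np.radians(-5.2)-np.pi/2); q0=env.read_state()["orientation"]
if (R.from_quat(q0).inv()*R.from_quat(q)).magnitude()>1.5: q=down(np.radians(-5.2)+np.pi/2)
env.move_l([562,112,290]) if False else None
env.reach(P+[200],q)
env.move_l(P+[100],rate=150)
r=env.move_l(P+[84.5],rate=15,f_stop=4)
s=env.read_state();print(r,s["tool_pos"],s["force"],s["width"])
env.hold(.2);set_gripper(40)
print(env.read_state()["force"])
env.move_l(P+[230],rate=150)
env.reach([450,-50,330],q)
print(env.read_state()["time_s"],np.round(env.read_state()["qpos"],2))
a=viewer.camera("scene")[160:350,60:390];b=viewer.camera("top")[95:250,175:445]
cv2.imwrite("pics/place.png",np.vstack([cv2.resize(a[:120,:160],(800,600))[:300] if 0 else cv2.resize(a[70:170,0:150],(450,300)),cv2.resize(b[0:120,150:270],(450,300))]))
```

```text
True [ 629.85062762 -247.43457657   87.97689509] [-0.80296456  0.13524122  4.67846064] 21.706986241038265
[-0.17862911  0.5037884  -0.18263144]
12.4083 [-0.14  0.13  1.97 -0.    1.04 -1.62]
```

View pics/place.png

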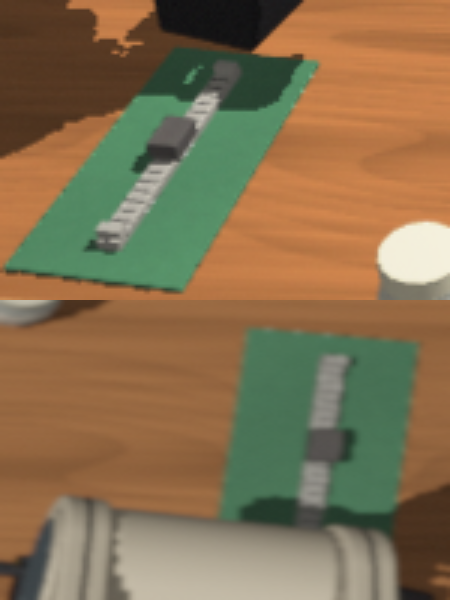

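The gauge lies flat and wholly inside the pad; in the lower panel it spans (335,355)-(310,525) with the pad edges well outside, and it stopped at the expected 88 mm. Next is the hood: closed fingertips behind the lip, following its arc slowly.

```bash
cat >> h.py <<'E'
yw=-0.232;U=np.array([np.cos(yw),np.sin(yw),0]);V=np.array([-np.sin(yw),np.cos(yw),0]);H=np.array([580,211,90.])
def tcp(v,z): return H+V*v+[0,0,z+80]   # fingertip at v,z relative to hinge
def face(s,th): return -s*np.cos(th)+36*np.sin(th), s*np.sin(th)+36*np.cos(th)
E
python3 - <<'E'
from h import *
set_gripper(0)
q=min((down(yw),down(yw+np.pi)),key=lambda q:abs(env.ik(tcp(110,200),q)[5]))
env.move_l([450,-50,400],rate=250)
env.reach(tcp(110,210),q)
print(np.round(env.read_state()["qpos"],2))
z0=face(125,1.75)[1]
env.move_l(tcp(110,z0),rate=150)
r=env.move_l(tcp(50,z0),rate=30,f_stop=2.5)
s=env.read_state();v=(s["tool_pos"]-H)@V;print("contact",r,"v",v,s["force"],s["time_s"])
if r:
    ths=np.linspace(.9,1.95,500)
    th0=ths[np.argmin(abs(np.array([face(150,t)[0] for t in ths])+10-v))];print("theta",th0)
    for th in np.arange(th0-.12,0.95,-.12):
        vv=face(150,th)[0] if th>1.57 else face(125,th)[0]
        x=env.move_l(tcp(vv+10,face(125,th)[1]),rate=45,f_stop=25)
        s=env.read_state();print(round(th,2),x,np.round(s["force"],1),round(s["time_s"],1))
        if x:break
cv2.imwrite("pics/hood1.png",cv2.resize(viewer.camera("scene")[60:350,200:480],None,fx=2,fy=2))
E
```

```text
[ 0.47  0.44  1.42 -0.    1.28  0.7 ]
contact True v 75.31494070838293 [1.20935341 0.38879739 1.55061928] 17.625
theta 1.773246492985972
1.65 False [-0.2  5.7  4.7] 18.2
1.53 False [0.2 6.4 4. ] 18.7
1.41 False [0.1 4.4 5.1] 19.2
1.29 False [-0.6  3.8  5.6] 19.7
1.17 False [-0.2  3.1  5. ] 20.2
1.05 False [1.  2.  5.7] 20.7
```

View pics/hood1.png

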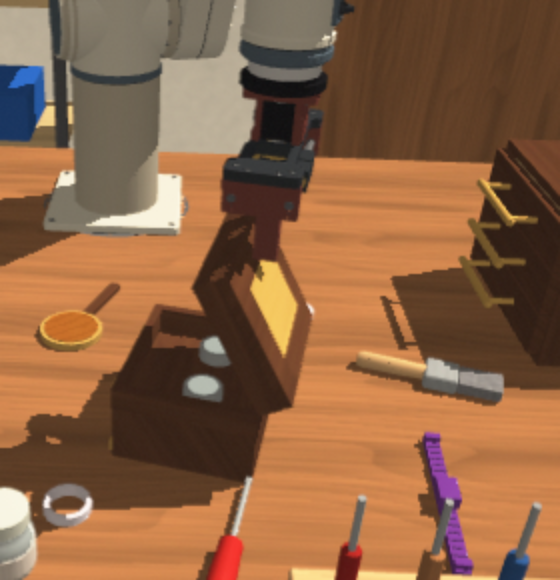

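The hood is following the fingers, now leaning forward at about 1.05 rad with the fingertips on its outer face near (270,250). The forces are about 6 N, as expected. I'll continue, slower towards the end.

Run:
```python
from h import *
ok=True
for th in list(np.arange(.93,.25,-.12))+[.22,.15,.1]:
    x=env.move_l(tcp(face(125,th)[0]+10,face(125,th)[1]),rate=45 if th>.3 else 20,f_stop=25)
    s=env.read_state();print(round(th,2),x,np.round(s["force"],1),round(s["time_s"],1))
    if x: ok=False;break
if ok:
    v=face(125,.1)[0]+10
    x=env.move_l(tcp(v,30),rate=10,f_stop=12)
    s=env.read_state();print("end",x,np.round(s["force"],1),s["tool_pos"]-[0,0,80],s["time_s"])
```

```text
0.93 False [0.4 2.2 5.2] 21.3
0.81 False [0.7 0.9 3.9] 21.8
0.69 False [1.5 1.1 2. ] 22.3
0.57 False [0.6 0.5 0.6] 22.8
0.45 False [-0.8  0.5  0.2] 23.3
0.33 False [-0.2  0.1  0.1] 23.8
0.22 False [-0.1  0.7  0.1] 24.6
0.15 False [0.6 0.6 0. ] 25.2
0.1 False [-0.  -0.3 -0.7] 25.7
end True [-0.8 -0.8  5.9] [554.63837593 103.09396315 126.33980951] 26.9083
```

The final contact came at z = 126.3 mm; a fully shut hood would be at 126. I'll press gently once more nearer the lip, back off and look.

Run:
```python
from h import *
env.move_l(tcp(-130,45),rate=80)
x=env.move_l(tcp(-130,30),rate=10,f_stop=15)
s=env.read_state();print("press",x,np.round(s["force"],1),s["tool_pos"][2]-80)
env.move_l(tcp(-115,150),rate=150)
q=env.read_state()["orientation"]
env.reach([451.2,-263,190],q)
s=env.read_state();print(s["time_s"],np.round(s["force"],1))
cv2.imwrite("pics/hood2.png",cv2.resize(viewer.camera("scene")[100:350,60:390],None,fx=2.4,fy=2.4))
```

```text
press True [-0.9  0.4  6. ] 126.34523745902015
30.6417 [ 0.   0.2 -0.7]
```

View pics/hood2.png

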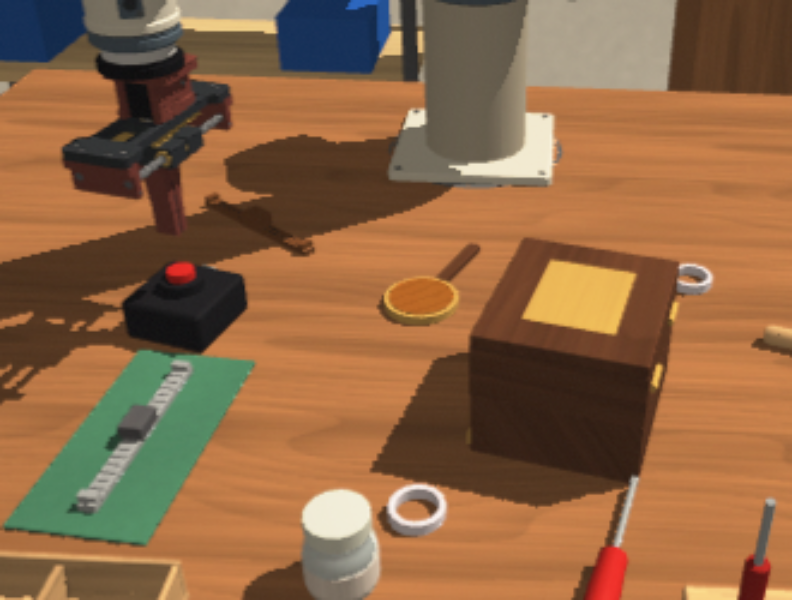

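The hood sits flush on the rim, and both presses stopped at the same 126.3 mm. The gauge is still on the pad and the fingertips are above the button at (180,270). Pressing it now.

Run:
```python
from h import *
P=[451.2,-263]
env.move_l(P+[155],rate=80)
x=env.move_l(P+[135],rate=12,f_stop=2.5)
z=env.read_state()["tool_pos"][2]-80;print("touch",x,z)
x=env.move_l(P+[z+80-10],rate=10,f_stop=14)
s=env.read_state();print("bottom",x,s["tool_pos"][2]-80,s["force"])
env.hold(.3);s=env.read_state();print(s["tool_pos"][2]-80,s["force"])
env.move_l(P+[190],rate=80)
env.move_l(P+[330],rate=200)
env.reach([300,-450,330],env.read_state()["orientation"])
print(env.read_state()["time_s"])
for n in("scene","top"):cv2.imwrite(f"pics/{n}9.png",viewer.camera(n))
a=cv2.resize(cv2.imread("pics/scene9.png"),(400,300));b=cv2.resize(cv2.imread("pics/top9.png"),(400,300))
cv2.imwrite("pics/fin.png",cv2.resize(np.hstack([cv2.imread("pics/scene9.png")[140:,50:450],cv2.imread("pics/top9.png")[:280,100:500]]),(800,280)))
```

```text
touch True 64.52064456913186
bottom True 61.27003222854958 [-2.02020532  1.18948591  8.80128747]
61.2659609610333 [-1.88931111  2.19932795  9.11430952]
35.6167
```

View pics/fin.png

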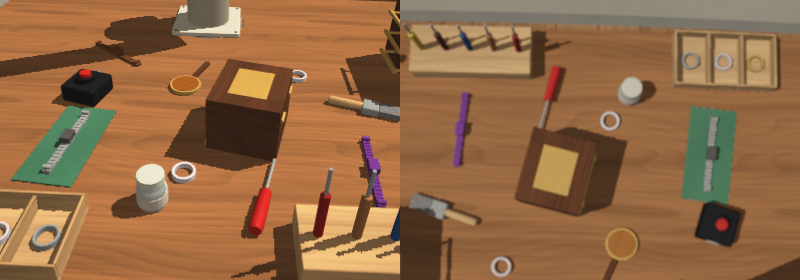

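Everything is in place: the hood is shut, the gauge is on the pad and the button is back up. The button stopped hard at 61.3 mm, about 5–6 mm below its 66–67 mm rest height. It held 9 N there, more than the roughly 5 N a full press needs. Handing in.

```bash
python3 -c "
from station import workorder,env
env.hold(.3);print(workorder.sign_off(),env.read_state()['time_s'])"
```

```text
the job is handed in; nothing more can be done
the job is handed in; nothing more can be done
```

The job is done and handed in at about 36 s of the 72 s allowed.

- **Gauge:** I lifted it by its block and set it down on the pad at 15 mm/s, stopping on contact. The last pictures show it flat and wholly inside the pad.
- **Hood:** I pushed it along its arc with closed fingers, slowing to 10 mm/s at the end. Two presses at different places both stopped at 126.3 mm; a shut hood should be at 126 mm, and it looks flush with the rim.
- **Timer button:** I pressed it only after the hood was shut, down to a firm stop at 61.3 mm with 9 N held, and then let it go. It looks back up in the last picture.
- **Other things:** The bystanders in view look unmoved by eye, and the arm was well clear of everything at hand-in.

**Less certain:**
- **Force readings:** they were close to zero between about 0.6 and 0.1 rad of the hood's travel, where I expected 1 to 3 N. I couldn't confirm contact there from force alone.
- **Button travel:** the 5–6 mm figure is inferred from the triangulated top height (66 mm) and the force, because I can't read the button's travel directly.

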